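# Pin the dead-end clamp into the jig yoke

## Robot

A 6-joint arm with a two-finger parallel gripper is mounted at the origin on the work surface. World frame = base frame: x ahead of the robot, y to its left, z up, the work surface at z = 0. Lengths are in m, angles in rad, forces in N, time in s.
With the tool pointing down it reaches from about 0.35 to 0.8 m from the base axis. Payload 7.3 kg.
Tool frame: the origin (TCP) lies between the finger pads; the fingertips stand 25 mm ahead of it and the grasp point (between the pads) lies 6 mm ahead of it (r.tip_extent is the distance from the TCP to the fingertips, in m); z points along the fingers, y is the direction in which the jaws open and shut (so a half turn about z gives the same grasp; the last joint's range is limited). The gripper opens to 85 mm and grips with 20 to 120 N. Pads are 22 mm wide; open, the fingers measure 114 mm over their backs; the gripper's body (76 mm by 85 mm) begins 54 mm behind the grasp point. The pads swing forward as they close: fully open they stand 13 mm farther back than shut.
Start: joints at [-1.436, 0.342, 1.524, -0, 1.275, -0.146], TCP at [0.146, -0.504, 0.256] pointing down, gripper open.
Joint ranges: [-2.53, 2.53], [-0.77, 2.02], [0.04, 2.7], [-1, 4.14], [0.28, 2.66], [-3.11, 3.11]. Speed limits (rad/s): [2.57, 2.57, 3.14, 3.14, 3.14, 3.14].

## Interface

Orientations are given as a unit quaternion [x, y, z, w].
In Python, from workcell import r, command_gripper, optics gives the robot as it stands. The module is installed in compiled form; this text tells all that it offers. Calls block until the motion is done:
- r.reach(position, orientation): joint-space move of the TCP to a pose.
- r.move_straight(position, orientation=None, speed=0.15, max_force=None): straight line of the TCP; orientation=None keeps the orientation; speed is the mean speed in m/s. With max_force (N) it stops when the force on the tool has changed by that much, and returns True; else False.
- r.movej(angles): joint-space move.
- command_gripper(opening, force=None): finger opening in m; force is the grip in N (None keeps the last); returns when the fingers have stopped.
- r.hold(seconds).
- r.solve_ik(position, orientation): joint angles nearest the present ones, or None.
- r.read_state(): the state.
- optics.get_image(name): name is "side" or "top" or "wrist"; returns (picture, depth): 384x512x3 uint8, red, green, blue; 384x512 float32, m along the optical axis (not along the pixel's ray), 0 where there is no reading.
- optics.camera_model(name): a dict with "K" (3x3 intrinsics, pixels), "R" (3x3) and "t" (3): a world point X has camera coordinates R X + t; the wrist camera has in their place "tool_from_camera" (4x4, takes a point from camera to tool coordinates, whose origin is the TCP and whose axes are the flange's). Camera axes: x right, y down, z forward; pixel columns grow to the right and rows downward; lengths in m; the calibration is good to about 2 mm. The wrist camera is an equidistant fisheye: a pixel r from the principal point sees the ray r / f radians off the axis. A picture is of the moment at which its call begins: read the wrist's pose just before it. camera_model takes no time and is no camera call.
A pose or a line that the arm cannot do raises r.PlanningError and nothing moves.
- r.finish_job(): hands the job in, once; it reports no verdict.
The state is a dict: "time_s": time; "joint_positions": joint angles; "dq": joint speeds; "tau": joint torques, N m; "eef_pos": TCP position; "eef_rot": TCP orientation; "contact_force": force on the tool from outside, world axes, zero at the start; "torque": the same for the moment, N m; "grip_width": finger opening in m.
Only numpy, scipy, OpenCV 4.12 (cv2) and the standard library are available. Lean on these libraries where they do the work, as an engineer would, in place of code of your own. Each camera call takes 0.05 s, during which the arm holds its last target. There are 200 camera calls.

## Task

Lower the black dead-end clamp onto the blue jig so that its steel tongue sits down between the two ears of the yoke, then fetch the red-headed clevis pin from the covered tray and push it through ear, tongue and ear from the side away from the yellow guard until its head is fully home against the ear. You will have to put the pin down, for instance on the green pad, and take it again by its head. Let go of everything and leave the socket, screwdriver, tin and soldering iron where they are.

Things in the scene. Friction and masses are not known exactly. Their poses are not given: they have to be found in the camera images.
- yoke: Fixed blue jig; origin on the bench below the pin axis, midway between the ears. Two upright steel ears, x -22 to +32 mm, 12 mm thick, inner faces at y = +-8.5, outer at +-20.5 mm, tops 75 mm above the bench, yellow guide lips flaring outward above to 86 mm. A wall closes the gap at x +22 to +32 mm; it is open to -x and upward. 17 mm hole through each ear along y at x = 0, height 50 mm.
- yoke_axis (a point): Centre of the ear holes, midway between the ears, 50 mm above the bench; axes as the yoke's, y along the pin axis.
- yoke_bed (a point): Where the middle of the clamp's underside belongs, tongue to +x: on the plinth's top, 30 mm above the bench, 85 mm to -x of the pin axis. Axes as the yoke's. The plinth spans yoke x -145 to +35 mm, y -45 to +45 mm (to +73 mm beside the ears).
- yoke_guard (a point): Middle of the top edge of a fixed yellow guard plate, 110 mm above the bench, 80 mm long (x), 6 mm thick, standing at yoke y = +64 to +70 mm. It blocks the +y side, so the pin goes in from the -y side, tip towards +y.
- clamp: Loose wedge clamp, about 0.3 kg, upright on the bench. Black body 100 mm long (x), 30 wide (y), 40 high; origin at the centre of its underside. Steel tongue 12 mm thick (y), from 2 to 38 mm above the underside, sticks out to x = +102 mm, with a 17 mm hole along y at x = +85 mm, 20 mm above the underside. Grasp from above across the 30 mm. On the plinth its hole is level with the ear holes.
- clamp_eye (a point): Centre of the hole in the clamp's tongue; axes as the clamp's, y along the hole.
- pin_tray: Fixed blue tray; origin on the bench under its mouth, which looks to -x. Base plate 10 mm thick, x -75 to +60 mm, 80 mm wide. Over x 0 to +60 mm: side walls 36 mm apart inside, back wall, roof 30 to 35 mm above the bench.
- tray_mouth (a point): Middle of the mouth, on the base plate, 10 mm above the bench; axes as the tray's. The pin lies on the base plate with its head under the roof and its shank sticking out to -x: grip the shank from above and draw it 55 mm or more to -x before lifting.
- pin: Loose clevis pin, about 0.12 kg, 118 mm long, lying flat. Origin on its underside at the shoulder; x points to the tip, z up; axis 7 mm above the underside. Steel shank 14 mm across, x 0 to +70 mm, the last 13 mm tapering to 6 mm. Red plastic head x -48 to 0 mm, 30 mm wide (y), 14 mm thick (z); its front face is the shoulder that stops against the ear.
- pin_shoulder (a point): Point on the pin's axis in the plane of the shoulder; axes as the pin's.
- pin_tip (a point): Point on the pin's axis at its tip; axes as the pin's.
- pad: Fixed green pad to put things down on, 150 mm (x) by 70 mm (y), 3 mm thick; origin at the centre of its underside.
- socket: Bystander: loose white wall-socket insert, 76 by 76 mm, 28 mm high; origin at the centre of its underside.
- driver: Bystander: loose red screwdriver, 170 mm long, lying along its x, under 35 mm high; origin under its middle.
- tin: Bystander: loose round tin with a yellow lid, 70 mm across, 26 mm high; origin at the centre of its underside.
- iron: Bystander: loose soldering iron in a steel stand, base 70 by 90 mm, 135 mm high, its handle leaning out to +y by 95 mm; origin at the centre of its underside.
Things that resemble listed ones, but are neither listed nor needed, are in the scene too. What is shaped like the pin but brown or turquoise is not meant. Of the things that look like the clamp, the smallest one is meant.

How it is judged:
On the way, in this order (a step that is already met when the one before it is completed fails the run):
1. the clamp's tongue sits down between the ears, its hole in line with theirs within 6 mm (distance between clamp_eye and yoke_axis below 0.006 m and angle between the y axis of clamp and the y axis of yoke, either way round below 0.15 rad and angle between clamp's own z axis and vertical below 0.1 rad), for 0.2 s.
2. the pin's tip has passed through both ears and the tongue (y of pin_tip in the frame of yoke above 0.022 m and y of pin_shoulder in the frame of yoke below -0.015 m and angle between the x axis of pin and the y axis of yoke, either way round below 0.15 rad and horizontal distance between clamp_eye and yoke_axis below 0.006 m and x of pin_tip in the frame of yoke between -0.009 and 0.009 m and height (world z) of pin_tip between 0.041 and 0.059 m), for 0.1 s.
At the end, for the whole second after the job is handed in: Clamp level on the plinth, its hole within 6 mm of the ear-hole axis; pin through ear, tongue and ear, shoulder within 4 mm of the outer ear face and 5 mm of the axis; both at rest; no bystander shifted more than 25 mm (all of step 1 and y of pin_shoulder in the frame of yoke between -0.0245 and -0.017 m and x of pin_shoulder in the frame of yoke between -0.005 and 0.005 m and height (world z) of pin_shoulder between 0.045 and 0.055 m and angle between the x axis of pin and the y axis of yoke, either way round below 0.12 rad and y of pin_tip in the frame of yoke above 0.04 m and linear speed of each of pin, clamp below 0.02 m/s); the robot touches nothing.
It fails at once if the socket insert is shifted by more than 25 mm (distance of socket from where it was at the start of the episode above 0.025 m).
It fails at once if the screwdriver is shifted by more than 25 mm (distance of driver from where it was at the start of the episode above 0.025 m).
It fails at once if the tin is shifted by more than 25 mm (distance of tin from where it was at the start of the episode above 0.025 m).
It fails at once if the soldering iron stand is shifted by more than 25 mm (distance of iron from where it was at the start of the episode above 0.025 m).
It also fails if it takes over 72 s, if anything falls off the work surface, if the arm or the gripper's body presses on something with over 40 N, if the wrist force passes 120 N, or if a joint passes its speed limit or range.

## Working session

There is one attempt and no reset: what is moved stays moved. The work goes in short steps, each a Python script; the robot and the scene stay as the last script left them, time stands still between calls to the robot, and variables do not carry over. Pictures are saved under pics/ and viewed, about 8 in all and at most 12, crops included, and the job is handed in when it is done.

```bash
mkdir -p pics
cat > look.py <<'E'
from workcell import r, command_gripper, optics
import cv2, numpy as np
for n in ("top","side"):
    p,d=optics.get_image(n); np.savez(f"{n}0.npz",p=p,d=d)
    cv2.imwrite(f"pics/{n}0.png",cv2.cvtColor(p,cv2.COLOR_RGB2BGR))
    m=optics.camera_model(n); print(n,np.round(m["K"],1).tolist(),np.round(m["R"],3).tolist(),np.round(m["t"],3).tolist(), (d==0).mean())
print(r.read_state(), r.tip_extent)
m=optics.camera_model("wrist");print(m)
E
python3 look.py
```

```text
top [[391.3, 0.0, 257.7], [0.0, 391.3, 191.1], [0.0, 0.0, 1.0]] [[0.038, -0.999, 0.005], [-0.978, -0.038, -0.203], [0.203, 0.002, -0.979]] [-0.024, 0.51, 1.478] 0.0039011637369791665
side [[432.9, 0.0, 257.8], [0.0, 432.9, 187.7], [0.0, 0.0, 1.0]] [[-0.698, -0.716, 0.002], [-0.371, 0.359, -0.857], [0.612, -0.599, -0.516]] [0.342, 0.263, 1.232] 0.004170735677083333
{'time_s': 0.1, 'joint_positions': array([-1.43597719e+00,  3.42649721e-01,  1.52489868e+00, -1.49109817e-05,
        1.27539921e+00, -1.45967869e-01]), 'dq': array([-5.78757433e-04,  6.61887125e-04, -2.76603328e-03, -9.36925525e-04,
       -5.83265649e-04,  9.42703622e-05]), 'tau': array([ 1.36682003e-03, -4.34448659e+01, -2.46489966e+01, -1.33325070e-04,
        4.66357917e-03,  1.00881752e-05]), 'eef_pos': array([ 0.14547477, -0.50411611,  0.25570512]), 'eef_rot': array([ 9.90160477e-01,  1.39934878e-01, -3.35449257e-06, -6.77507546e-04]), 'contact_force': array([-0.88514803, -0.07161821, -0.37850292]), 'torque': array([-0.00608153,  0.00399673, -0.02481896]), 'grip_width': 0.08554679067982537} 0.025
{'K': array([[297.31863964,   0.        , 251.87884183],
       [  0.        , 297.31863964, 193.14993565],
       [  0.        ,   0.        ,   1.        ]]), 'tool_from_camera': array([[-7.21084855e-05, -9.55831897e-01, -2.93913900e-01,
         7.39905321e-02],
       [ 9.99999932e-01,  3.72047188e-05, -3.66331560e-04,
        -8.57060236e-04],
       [ 3.61086374e-04, -2.93913906e-01,  9.55831829e-01,
        -1.17605621e-01],
       [ 0.00000000e+00,  0.00000000e+00,  0.00000000e+00,
         1.00000000e+00]])}
```

View pics/top0.png

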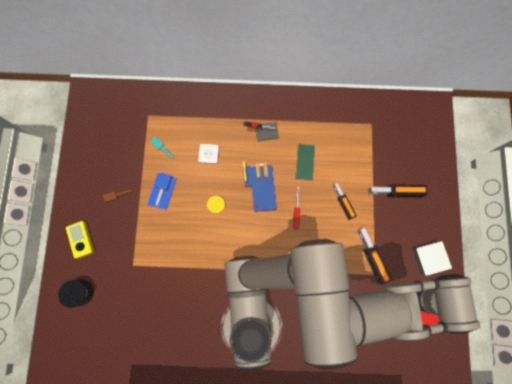

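View pics/side0.png

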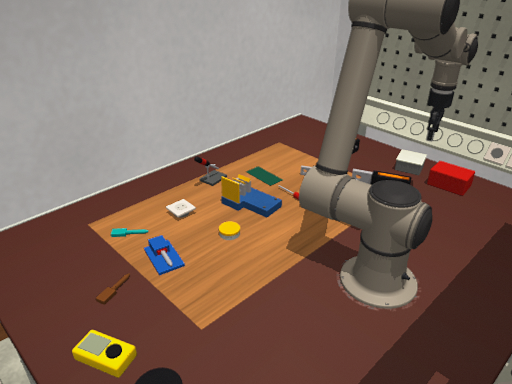

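Top view: the yoke is at (262,187), with its guard at (245,172). The tray is at (161,190), pad (305,161), socket (208,153), tin (215,204), driver (297,208) and iron (262,130).
- **Clamp lookalikes:** (344,201), (374,255) and (398,189). The smallest looks to be (344,201).
- **Pin lookalikes:** turquoise (162,147), brown (117,195), and one in the tray at (163,190), which should be the red one.

Next I'll measure these and take one close crop.

```bash
cat > h.py <<'E'
from workcell import r, command_gripper, optics
import cv2, numpy as np
from scipy.spatial.transform import Rotation as Ro
def cloud(name,d,pose=None):
    """world point for each pixel (HxWx3), NaN without depth"""
    m=optics.camera_model(name);K=m["K"];v,u=np.mgrid[:384,:512].astype(float)
    x=(u-K[0,2])/K[0,0];y=(v-K[1,2])/K[1,1];z=np.where(d>0,d,np.nan)
    if name!="wrist":
        return (np.stack([x*z,y*z,z],-1)-m["t"])@m["R"]
    th=np.hypot(x,y)+1e-9;s=np.tan(th)/th
    c=np.stack([x*s*z,y*s*z,z],-1);T=m["tool_from_camera"]
    p,q=pose
    return (c@T[:3,:3].T+T[:3,3])@Ro.from_quat(q).as_matrix().T+p
def snap(name):
    s=r.read_state();p,d=optics.get_image(name)
    return p,cloud(name,d,(s["eef_pos"],s["eef_rot"])),s
def rect(P,mask,zr):
    """min-area rectangle of masked points in height range: centre, long axis angle, sizes, mean z"""
    k=mask&(P[...,2]>zr[0])&(P[...,2]<zr[1]);
    n,l,st,_=cv2.connectedComponentsWithStats(k.astype(np.uint8))
    out=[]
    for i in range(1,n):
        if st[i,4]<8: continue
        q=P[l==i];(c,(w,h),a)=cv2.minAreaRect((q[:,:2]*1000).astype(np.float32))
        if w<h: w,h,a=h,w,a+90
        out.append((st[i,:5].tolist(),np.round(c,1),round(w,1),round(h,1),round((a+90)%180-90,1),round(float(np.median(q[:,2]))*1000,1)))
    return out
def hsv(p): return cv2.cvtColor(p,cv2.COLOR_RGB2HSV)
def down(yaw): return (Ro.from_euler("z",yaw)*Ro.from_quat([1,0,0,0])).as_quat()
E
cat > a.py <<'E'
from h import *
z=np.load("top0.npz");p=z["p"];P=cloud("top",z["d"]);H=hsv(p)
h,s,v=[H[...,i].astype(int) for i in range(3)]
B=np.zeros((384,512),bool);B[100:300,90:440]=1
for nm,m in dict(blue=(h>100)&(h<125)&(s>120)&(v>60),yellow=(h>22)&(h<32)&(s>150)&(v>120),white=(s<40)&(v>140),green=(h>60)&(h<90)&(s>80)&(v>40),red=((h<5)|(h>172))&(s>170)&(v>100),orange=(h>8)&(h<20)&(s>200)&(v>200)).items():
    print(nm); [print("  ",o) for o in rect(P,m&B,(-.01,.2))]
for u,w in ((344,201),(374,255),(398,189),(162,190),(262,187),(297,215)): print(u,w,p[w,u],P[w,u].round(3))
# dark/raised comps
print("raised");[print("  ",o) for o in rect(P,B,(.012,.2))]
cv2.imwrite("pics/crop.png",cv2.resize(cv2.cvtColor(p,4)[115:290,100:440],None,fx=2.35,fy=2.35,interpolation=cv2.INTER_CUBIC))
E
python3 a.py
```

```text
blue
   ([248, 167, 28, 43, 702], array([529.9, -16.8]), 172.8, 94.9, 8.3, 30.5)
   ([148, 174, 28, 35, 504], array([505.5, 382.2]), 127.6, 76.5, -12.8, 13.3)
yellow
   ([243, 162, 2, 7, 10], array([598.4,  53.1]), 24.3, 3.9, 3.2, 109.6)
   ([207, 196, 17, 17, 230], array([458., 162.]), 65.0, 63.5, 2.6, 26.6)
   ([90, 242, 3, 12, 24], array([270.8, 631.1]), 44.0, 8.9, 14.5, 23.8)
white
   ([263, 125, 12, 4, 19], array([786.5, -38.5]), 48.4, 29.9, -85.0, 61.1)
   ([199, 145, 19, 18, 310], array([665.3, 203.1]), 74.7, 73.0, -1.8, 28.5)
   ([260, 164, 3, 3, 8], array([611. , -13.6]), 9.6, 7.9, 2.4, 72.1)
   ([335, 184, 8, 11, 42], array([ 533.9, -323.1]), 45.3, 25.3, 55.6, 35.4)
   ([371, 187, 20, 7, 103], array([ 542.8, -485.6]), 76.5, 29.4, -86.8, 53.1)
   ([156, 189, 7, 16, 46], array([479.5, 385.6]), 64.0, 13.1, -13.6, 22.7)
   ([360, 229, 13, 19, 102], array([ 347.9, -433. ]), 73.3, 35.1, 23.8, 54.3)
   ([417, 242, 23, 33, 580], array([ 279.5, -682.9]), 116.4, 104.7, -73.0, 53.5)
green
   ([151, 138, 22, 19, 99], array([685.2, 395.6]), 110.8, 23.3, 47.6, 13.9)
   ([298, 146, 15, 32
[... 1461 characters left out ...]
 28.9, 38.3)
   ([368, 185, 59, 13, 599], array([ 536.7, -555.1]), 217.5, 43.6, -88.6, 55.5)
   ([296, 187, 3, 10, 17], array([ 523.3, -162.2]), 37.1, 7.9, 0.7, 14.6)
   ([124, 190, 8, 4, 14], array([498.8, 516.6]), 28.2, 11.2, -76.1, 14.4)
   ([103, 192, 20, 10, 84], array([476.8, 573. ]), 75.0, 29.0, -71.1, 15.1)
   ([207, 196, 18, 18, 248], array([455.9, 160.5]), 68.1, 67.3, -21.0, 26.6)
   ([293, 198, 7, 32, 146], array([ 434.4, -159.3]), 123.6, 24.5, 0.7, 23.2)
   ([358, 228, 34, 57, 699], array([ 279.3, -453.1]), 216.7, 47.9, 24.3, 55.5)
   ([90, 241, 4, 13, 30], array([272.6, 631.5]), 47.8, 9.0, 14.3, 20.4)
   ([413, 242, 27, 34, 653], array([ 276.1, -673.7]), 103.6, 97.0, 17.0, 53.0)
```

View pics/crop.png

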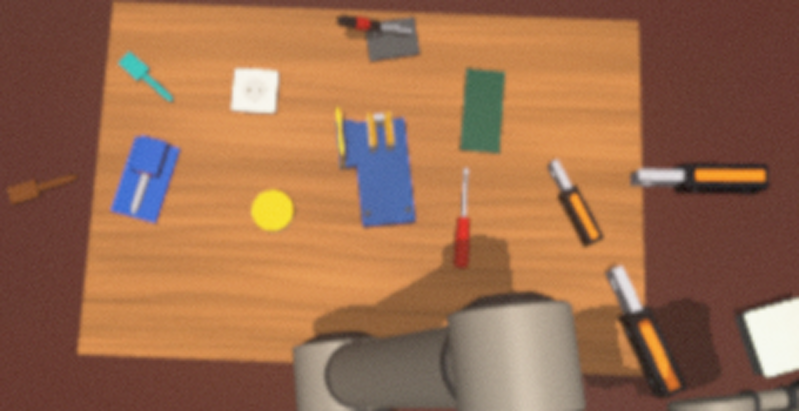

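Top view crop: the clamp candidates measure 152, 217 and 217 mm long. The 152 mm one at (344,201) matches 100+52 mm, is 40 mm high, and has its tongue towards +x at about 29° yaw. The tray pin has a grey shank at (159,195) with its head under the roof. Next is a wrist look at the clamp and then the yoke.

```bash
cat > b.py <<'E'
from h import *
def look(n,xy,z,yaw):
    r.reach([*xy,z],down(yaw)); r.hold(.15)
    p,P,s=snap("wrist"); np.savez(f"{n}.npz",p=p,P=P)
    cv2.imwrite(f"pics/{n}.png",cv2.cvtColor(p,4)); print(n,s["time_s"],s["eef_pos"]); return p,P
p,P=look("wyoke",(0.53,0.0),.30,.14)
p2,P2=look("wclamp",(0.47,-0.355),.25,.5)
print("clamp");[print("  ",o) for o in rect(P2,np.ones_like(P2[...,0],bool),(.030,.045)) if o[2]>30]
H=hsv(p);h,s,v=[H[...,i].astype(int) for i in range(3)]
for nm,m,zr in (("yel",(h>20)&(h<34)&(s>120)&(v>80),(.02,.12)),("blue",(h>100)&(h<125)&(s>90),(.025,.035)),("ears",np.ones_like(h,bool),(.069,.079)),("all",np.ones_like(h,bool),(.025,.12))):
    print(nm);[print("  ",o) for o in rect(P,m,zr) if o[0][4]>25]
cv2.imwrite("pics/w2.png",cv2.resize(np.hstack([cv2.cvtColor(p,4)[60:,80:440],cv2.cvtColor(p2,4)[60:,80:440]]),None,fx=1.1,fy=1.1))
E
python3 b.py
```

```text
wyoke 2.5167 [ 0.52998592 -0.00072433  0.29991056]
wclamp 4.075 [ 0.47067521 -0.35397846  0.25032652]
clamp
   ([17, 0, 71, 88, 2200], array([496.9, -23.1]), 118.6, 111.3, 13.2, 30.6)
   ([241, 84, 29, 132, 2731], array([ 490.8, -345.8]), 151.4, 30.0, 27.3, 39.9)
   ([472, 277, 40, 55, 250], array([ 472.3, -877.7]), 127.6, 13.1, 0.1, 41.3)
   ([0, 282, 15, 41, 210], array([ 19.2, -58.4]), 96.7, 21.7, 17.6, 37.4)
   ([387, 336, 14, 6, 61], array([ 337.1, -696.7]), 30.9, 4.0, -75.3, 39.3)
yel
   ([208, 87, 6, 55, 212], array([587.8,  51.5]), 56.4, 5.1, 7.4, 110.0)
   ([257, 137, 9, 6, 29], array([563.3,  -5.8]), 12.7, 8.6, 43.1, 84.7)
   ([209, 141, 5, 22, 86], array([548.7,  46. ]), 22.4, 4.6, 7.3, 110.2)
   ([115, 172, 44, 45, 1517], array([458.1, 160.3]), 68.4, 67.9, -77.3, 26.1)
blue
   ([222, 90, 83, 134, 8038], array([533.1, -14.1]), 183.0, 108.0, 7.6, 30.1)
   ([11, 107, 28, 44, 458], array([542.5, 373.5]), 60.1, 48.2, -13.7, 34.1)
ears
   ([255, 95, 2, 47, 86], array([588.,   4.]), 53.3, 1.2, 8.1, 74.9)
   ([262, 95, 23, 47, 392], array([590.6, -15.7]), 53.4, 24.9, 6.1, 75.8)
 
[... 306 characters left out ...]
   ([11, 107, 28, 44, 851], array([542.5, 373.9]), 60.1, 48.9, -13.6, 34.8)
   ([115, 172, 44, 45, 1412], array([458.4, 160.5]), 69.1, 67.3, -82.5, 26.2)
   ([445, 173, 19, 85, 1181], array([ 491.5, -344.4]), 152.0, 30.6, 27.5, 39.0)
   ([495, 194, 17, 15, 175], array([ 537.6, -469. ]), 46.4, 17.3, -88.0, 44.6)
   ([344, 235, 7, 8, 30], array([ 432.5, -159.6]), 12.2, 8.5, -0.4, 25.6)
   ([451, 272, 18, 48, 504], array([ 332.3, -436. ]), 112.4, 27.4, 33.5, 52.9)
   ([493, 295, 19, 41, 516], array([ 271.5, -651.8]), 105.1, 50.5, 18.5, 48.8)
   ([482, 340, 22, 26, 301], array([ 158.9, -680.3]), 83.4, 43.9, 53.7, 58.4)
   ([501, 363, 11, 21, 142], array([  15.7, -879.8]), 75.5, 20.7, 17.1, 52.5)
```

View pics/w2.png

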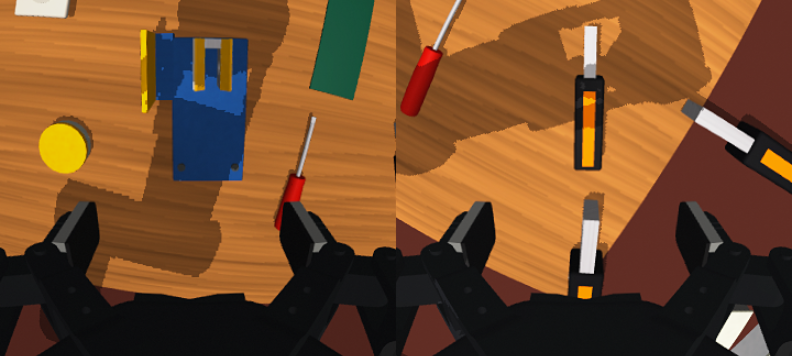

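The left half of the view shows the yoke with yellow lips at about (212,65), and the right half shows the clamp at (589,100). Next I'll refine the yoke pose by its edges in its own frame.

```bash
cat > c.py <<'E'
from h import *
from scipy.ndimage import binary_erosion
z=np.load("wyoke.npz");p,P=z["p"],z["P"]
H=hsv(p);h,s,v=[H[...,i].astype(int) for i in range(3)]
a=np.deg2rad(7.5);o=np.array([.5886,-.0176]);R=np.array([[np.cos(a),-np.sin(a)],[np.sin(a),np.cos(a)]])
Y=(P[...,:2]-o)@R*1000;Z=P[...,2]*1000
near=(abs(Y[...,0]+50)<130)&(abs(Y[...,1])<90)
def st(n,k):
    q=Y[k]; print(n,k.sum(),"x",np.percentile(q[:,0],[0,1,5,50,95,99,100]).round(1),"y",np.percentile(q[:,1],[0,1,5,50,95,99,100]).round(1)) if k.any() else print(n,0)
pl=near&(abs(Z-30)<2)
st("plinth",pl); st("plinth rear",pl&(Y[...,0]<-50))
st("lips80-88",near&(Z>79)&(Z<89)); 
for sg in (1,-1): st("lip side",near&(Z>76)&(Z<89)&(Y[...,1]*sg>0))
st("ear tops",near&(abs(Z-75)<1.2)&(abs(Y[...,1])<25))
st("guard",near&(Z>107))
# yaw: fit edges of rear plinth
for lo in range(-140,-50,20):
    k=pl&(Y[...,0]>lo)&(Y[...,0]<lo+20); print(lo,np.percentile(Y[k][:,1],[0.5,99.5]).round(1))
for lo in range(-40,40,10):
    k=pl&(Y[...,1]>lo)&(Y[...,1]<lo+10); print(lo,np.percentile(Y[k][:,0],[0.5]).round(1))
E
python3 c.py
```

```text
plinth 8203 x [-147.5 -145.1 -137.   -54.6   23.7   32.    36.9] y [-44.3 -42.4 -38.9   7.6  56.6  64.3  65.9]
plinth rear 4328 x [-147.5 -145.5 -141.8  -95.   -54.2  -51.   -50. ] y [-44.3 -42.8 -39.1   2.1  42.3  45.5  46.6]
lips80-88 730 x [-41.6 -33.6 -22.9   3.3  27.5  29.8  36.4] y [-17.6 -17.3 -16.4  13.4  65.6  66.1  66.3]
lip side 492 x [-41.6 -36.3 -23.5   2.5  27.4  32.3  36.4] y [ 3.1  9.7 11.7 16.9 65.8 66.1 66.3]
lip side 440 x [-23.8 -23.6 -21.2   3.5  27.1  29.3  29.4] y [-18.1 -17.4 -16.8 -12.3  -8.2  -6.9  -0.3]
ear tops 301 x [-24.4 -23.8 -20.5  17.4  27.9  29.   29.1] y [-18.9 -18.8  -8.2   5.3  22.2  22.3  22.3]
guard 34135 x [-70.6 -67.2 -63.5 -45.6 -37.3 -22.6  37.5] y [-49.3 -44.7 -40.   21.5  86.1  88.9  90. ]
-140 [-43.3  45.4]
-120 [-43.4  45.3]
-100 [-43.3  46.5]
-80 [-42.7  46.3]
-60 [-43.1  61.9]
-40 [-145.3]
-30 [-145.2]
-20 [-145.5]
-10 [-145.3]
0 [-146.6]
10 [-146.7]
20 [-146.8]
30 [-146.7]
```

```bash
cat > d.py <<'E'
from h import *
q=down(np.deg2rad(27.4)); g=np.array([.4857,-.3481])
command_gripper(.06)
r.reach([*g,.12],q)
print(r.move_straight([*g,.030],q,speed=.12,max_force=15))
command_gripper(.0,70); s=r.read_state();print(s["grip_width"],s["contact_force"],s["eef_pos"])
r.move_straight([*g,.18],q,speed=.25)
yq=down(np.deg2rad(8.0))
r.reach([.5218,-.0252,.18],yq); r.move_straight([.5218,-.0252,.150],yq); r.hold(.2)
p,P,s=snap("wrist");np.savez("wh.npz",p=p,P=P);print(s["time_s"],s["eef_pos"],s["grip_width"],s["contact_force"])
cv2.imwrite("pics/wh.png",cv2.resize(cv2.cvtColor(p,4)[20:250,130:390],None,fx=2.5,fy=2.5))
a=np.deg2rad(8);o=np.array([.5862,-.0161]);R=np.array([[np.cos(a),-np.sin(a)],[np.sin(a),np.cos(a)]])
Y=(P[...,:2]-o)@R*1000;Z=P[...,2]*1000
def st(n,k):
    q=Y[k]; print(n,k.sum(),"z",np.median(Z[k]).round(1),"x",np.percentile(q[:,0],[0,1,50,99,100]).round(1),"y",np.percentile(q[:,1],[0,1,50,99,100]).round(1))
near=(abs(Y[...,0]+50)<130)&(abs(Y[...,1])<90)
for lo in range(-30,16,15): st(f"tongue/clamp {lo}",near&(Z>145)&(Z<172)&(Y[...,0]>lo)&(Y[...,0]<lo+15)&(abs(Y[...,1])<22))
st("tongue",near&(Z>150)&(Z<165)&(Y[...,0]>-30)&(abs(Y[...,1])<15))
st("ear tops",near&(abs(Z-75)<1.5)&(abs(Y[...,1])<25)); st("ear+",near&(Z>73)&(Z<90)&(Y[...,1]>3)&(Y[...,1]<30)); st("ear-",near&(Z>73)&(Z<90)&(Y[...,1]<-3)&(Y[...,1]>-30))
st("guard",near&(Z>107)&(Z<113)&(Y[...,1]>55))
st("plinth",near&(abs(Z-30)<2));
E
python3 d.py
```

```text
False
0.029199920495455296 [ 0.44123408 -1.17083258  5.71463323] [ 0.48635866 -0.34879717  0.0311381 ]
8.8917 [ 0.52240605 -0.02559786  0.1509373 ] 0.029402348808147506 [ 0.02723491 -0.16455976 -3.56757626]
tongue/clamp -30 1139 z 157.9 x [-30.  -29.9 -22.4 -15.3 -15. ] y [-5.4 -5.3  0.6  6.4  6.5]
tongue/clamp -15 1235 z 157.9 x [-15.  -14.9  -7.4  -0.1  -0. ] y [-5.5 -5.2  0.5  6.3  6.6]
tongue/clamp 0 1304 z 157.8 x [ 0.1  0.2  7.7 14.8 14.9] y [-5.5 -5.4  0.5  6.4  6.5]
tongue/clamp 15 163 z 158.0 x [15.1 15.1 15.9 16.7 16.8] y [-5.4 -5.3  0.5  6.4  6.4]
tongue 3841 z 157.9 x [-30.  -29.4  -5.4  16.3  16.8] y [-5.5 -5.4  0.5  6.4  6.6]
ear tops 565 z 75.2 x [-21.6 -20.5  26.1  31.5  32.1] y [-21.1 -20.7  -0.5  20.2  20.4]
ear+ 1388 z 83.1 x [-22.3 -21.4   8.6  31.4  32. ] y [ 3.3  3.8 14.3 20.2 20.4]
ear- 1584 z 82.2 x [-22.2 -21.6   8.   31.4  32.1] y [-21.1 -20.6 -14.1  -3.7  -3.1]
guard 1499 z 109.9 x [-40.1 -39.    1.1  39.1  40.2] y [62.9 63.3 65.9 69.7 70.2]
plinth 10577 z 30.0 x [-110.3 -102.5  -24.5   36.4   40.3] y [-45.4 -44.3  28.6  63.3  64.4]
```

View pics/wh.png

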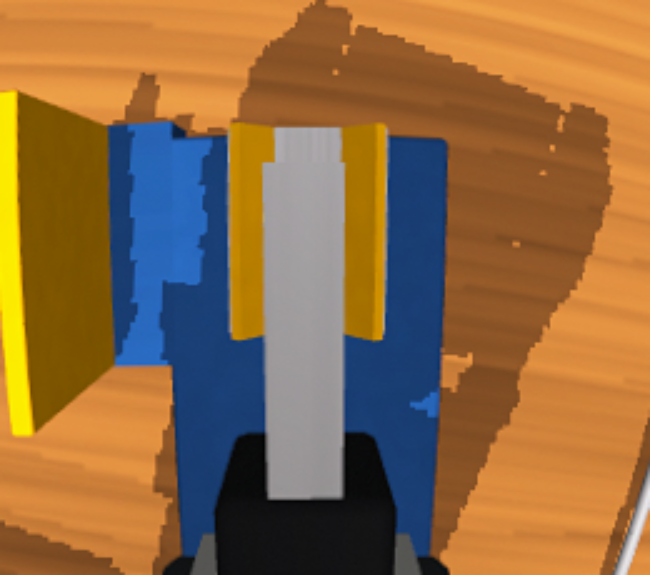

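The wrist view shows the tongue centred over the slot: its centre is at y=+0.5 mm against the ears' -0.3, and its end is at x=16.8 mm against the nominal 17. I'll shift by -0.7 mm in y and lower it.

```bash
cat > e.py <<'E'
from h import *
a=np.deg2rad(8);R=np.array([[np.cos(a),-np.sin(a)],[np.sin(a),np.cos(a)]]);o=np.array([.5862,-.0161])
g=np.array([.5218,-.0252])+R@[.0003,-.0007]; yq=down(a)
r.move_straight([*g,.075],yq,speed=.12,max_force=15)
print("hit",r.move_straight([*g,.057],yq,speed=.04,max_force=10)); s=r.read_state();print(s["eef_pos"],s["contact_force"])
command_gripper(.05); r.hold(.2); print(r.read_state()["contact_force"])
r.move_straight([*g,.20],yq,speed=.25); r.hold(.1)
p,P,s=snap("wrist");print(s["time_s"])
Y=(P[...,:2]-o)@R*1000;Z=P[...,2]*1000
def st(n,k):
    q=Y[k]; print(n,k.sum(),"z",np.median(Z[k]).round(1),"x",np.percentile(q[:,0],[0,1,50,99,100]).round(1),"y",np.percentile(q[:,1],[0,1,50,99,100]).round(1)) if k.any() else print(n,0)
st("tongue top",(abs(Z-68)<3)&(Y[...,0]>-30)&(Y[...,0]<25)&(abs(Y[...,1])<8)); st("body top",(abs(Z-70)<4)&(Y[...,0]<-36)&(Y[...,0]>-150)&(abs(Y[...,1])<22))
st("ears",(abs(Z-80)<7)&(Y[...,0]>-30)&(Y[...,0]<40)&(abs(Y[...,1])<25))
# tray look
r.reach([.46,.39,.25],down(np.pi-np.deg2rad(13.5))); r.hold(.15)
p,P,s=snap("wrist");np.savez("wt.npz",p=p,P=P);print(s["time_s"],s["eef_pos"],s["joint_positions"].round(2))
cv2.imwrite("pics/wt.png",cv2.cvtColor(p,4))
H=hsv(p);h,ss,v=[H[...,i].astype(int) for i in range(3)]
for nm,m,zr in (("shank",(ss<70)&(v>90),(.015,.03)),("red",((h<6)|(h>172))&(ss>120),(.005,.04)),("base",(h>100)&(h<125)&(ss>90),(.007,.013)),("roof",(h>100)&(h<125)&(ss>90),(.03,.04))):
    print(nm);[print("  ",x) for x in rect(P,m,zr) if x[0][4]>25]
E
python3 e.py
```

```text
hit True
[ 0.52254115 -0.02590844  0.06111668] [-0.94168802  0.27289549  5.10676455]
[-0.3269409   0.50395276 -0.35290327]
11.4583
tongue top 823 z 68.0 x [-29.9 -29.6  -6.9  22.1  22.1] y [-6.  -5.4  0.4  6.3  7.7]
body top 3429 z 70.1 x [-134.6 -132.2  -79.7  -36.8  -36.1] y [-14.9 -14.4   0.4  14.9  15.4]
ears 2336 z 80.5 x [-22.2 -21.4   8.1  31.5  31.8] y [-20.7 -20.4   0.4  19.9  20.5]
13.3917 [0.46046413 0.38932414 0.24989591] [ 0.57  0.49  1.31 -0.    1.34 -0.76]
shank
   ([249, 154, 11, 57, 588], array([477.6, 388.3]), 69.6, 12.4, -13.7, 22.8)
   ([147, 326, 12, 17, 120], array([681.4, 172.2]), 39.7, 17.2, -14.2, 27.8)
red
   ([243, 209, 24, 5, 89], array([513.4, 380.2]), 28.6, 3.1, 76.3, 23.1)
base
   ([223, 149, 65, 101, 4108], array([505.2, 382.8]), 135.3, 79.4, -13.1, 10.0)
   ([22, 213, 36, 55, 162], array([490.2,  16.2]), 105.0, 16.2, 15.6, 10.0)
   ([59, 263, 27, 37, 104], array([572.2,  55.3]), 73.0, 10.3, 13.8, 10.4)
roof
   ([236, 214, 38, 44, 1606], array([541.3, 373.8]), 59.1, 45.6, -12.4, 34.9)
   ([6, 217, 12, 20, 53], array([448.6,  -6.3]), 37.5, 17.4, -60.3, 30.5)
   ([14, 228, 16, 27, 121], array([478.5,  -1.8]), 44.8, 31.9, 6.3, 30.4)
   ([27, 253, 11, 18, 47], array([514.8,   3.2]), 36.2, 16.0, -60.2, 30.5)
   ([32, 262, 12, 22, 83], array([536.5,   1.5]), 47.7, 23.9, -54.8, 30.4)
```

View pics/wt.png

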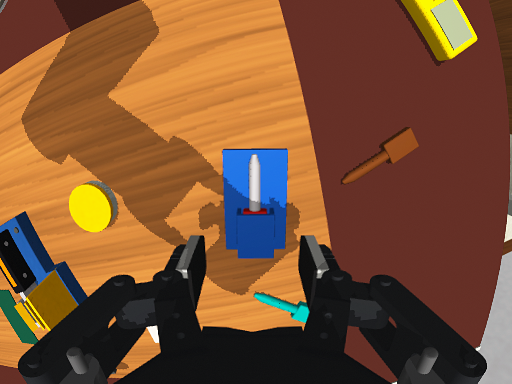

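The clamp is seated: tongue top at 68.0, body top at 70.1, and the body's rear end at -134.6 mm (nominal -135). In the tray view the head at (255,211) is red and the shank is at (254,182). The turquoise one at (285,306) and the brown one at (385,155) are decoys. Next I'll draw the pin out and put it on the pad.

```bash
cat > f.py <<'E'
from h import *
y=np.deg2rad(166.3);q=down(y);d=np.array([np.cos(y),np.sin(y)])
g=np.array([.4776,.3883])-d*.009
command_gripper(.04)
r.reach([*g,.10],q)
print(r.move_straight([*g,.037],q,speed=.12,max_force=10))
command_gripper(0,50);s=r.read_state();print(s["grip_width"],s["eef_pos"],s["contact_force"])
e=g+d*.066
print(r.move_straight([*e,.037],q,speed=.12,max_force=25))
r.move_straight([*e,.22],q,speed=.25);s=r.read_state();print(s["grip_width"],s["contact_force"],s["time_s"])
q2=down(np.deg2rad(178)); t=np.array([.638,-.193])
r.reach([*t,.20],q2);print(r.move_straight([*t,.06],q2,speed=.15),r.move_straight([*t,.0275],q2,speed=.04,max_force=4))
s=r.read_state();print(s["eef_pos"],s["contact_force"])
command_gripper(.04); r.move_straight([*t,.2],q2,speed=.25); r.hold(.1)
p,P,s=snap("wrist");np.savez("wp.npz",p=p,P=P);print(s["time_s"],s["eef_pos"])
cv2.imwrite("pics/wp.png",cv2.cvtColor(p,4))
H=hsv(p);h,ss,v=[H[...,i].astype(int) for i in range(3)]
for nm,m,zr in (("shank",(ss<70)&(v>80),(.008,.03)),("red",((h<6)|(h>172))&(ss>120),(.006,.03)),("green",(h>60)&(h<90)&(ss>80),(-.005,.008))):
    print(nm);[print("  ",x) for x in rect(P,m,zr) if x[0][4]>25]
E
python3 f.py
```

```text
False
0.011312986229193207 [0.4869311  0.38660855 0.03828401] [-1.19373676  0.74749312  6.36224123]
False
0.011705416351693908 [-0.04364904  0.48543171 -1.70853987] 16.975
False True
[ 0.63761474 -0.19286417  0.03129738] [-0.42980164  0.59506347  5.39132442]
22.3 [ 0.63709817 -0.19264672  0.19754619]
shank
   ([273, 8, 6, 81, 461], array([ 501.7, -163.5]), 85.0, 5.4, -2.1, 15.4)
   ([491, 22, 21, 48, 181], array([463. , 139.1]), 65.7, 28.0, 14.0, 12.2)
   ([245, 137, 13, 67, 805], array([ 628.3, -192.3]), 70.2, 12.9, -2.1, 15.7)
   ([503, 171, 9, 49, 239], array([668. , 165.6]), 70.5, 16.7, 10.7, 25.4)
   ([347, 250, 63, 32, 1153], array([761.4, -32.8]), 88.4, 40.3, -80.4, 12.0)
   ([398, 288, 11, 4, 26], array([798.4,   9.7]), 17.3, 5.6, 85.3, 11.8)
red
   ([264, 0, 23, 11, 208], array([ 455.8, -162.1]), 21.9, 8.1, 89.5, 21.3)
   ([238, 201, 28, 43, 1123], array([ 686.4, -194. ]), 48.3, 29.5, -2.7, 16.9)
green
   ([220, 121, 66, 130, 5983], array([ 652.1, -192.9]), 149.3, 69.0, -3.2, 3.0)
```

View pics/wp.png

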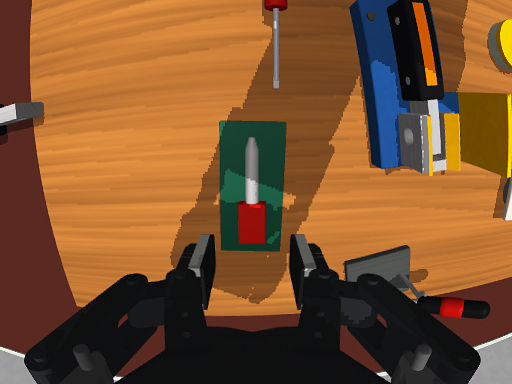

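The pin lies flat on the pad, with the red head's centre at (252,222) and the shank at (251,170). Both rectangles agree on a yaw of about 178°. The hole in the near ear is visible at (408,135). Next I'll grip the head and hover in front of the hole.

```bash
cat > g.py <<'E'
from h import *
q=down(np.deg2rad(178)); g=np.array([.6924,-.1942])
command_gripper(.05)
r.reach([*g,.08],q); print(r.move_straight([*g,.0295],q,speed=.12,max_force=10))
command_gripper(0,90);s=r.read_state();print(s["grip_width"],s["eef_pos"],s["contact_force"])
z0=.0295
r.move_straight([*g,z0+.09],q,speed=.2)
a=np.deg2rad(8);R=np.array([[np.cos(a),-np.sin(a)],[np.sin(a),np.cos(a)]]);o=np.array([.5862,-.0161])
q2=down(np.deg2rad(98)); t=o+R@[0,-.150]
r.reach([*t,z0+.09],q2); r.move_straight([*t,z0+.040],q2,speed=.15); r.hold(.2)
p,P,s=snap("wrist");np.savez("wi.npz",p=p,P=P);print(s["time_s"],s["eef_pos"],s["joint_positions"].round(2),s["contact_force"])
print("tcp yoke",(s["eef_pos"][:2]-o)@R*1000)
cv2.imwrite("pics/wi.png",cv2.resize(cv2.cvtColor(p,4)[60:330,130:380],None,fx=2.2,fy=2.2))
Y=(P[...,:2]-o)@R*1000;Z=P[...,2]*1000
for lo in range(-150,-40,10):
    k=(Y[...,1]>lo)&(Y[...,1]<lo+10)&(abs(Y[...,0])<25)&(Z>48)&(Z<66)
    if k.any():
        x=Y[k][:,0];print(lo,k.sum(),"x",x.min().round(1),x.max().round(1),"zmax",np.percentile(Z[k],98).round(1),"ymax",Y[k][:,1].max().round(1))
k=(abs(Z-80)<7)&(Y[...,0]>-30)&(Y[...,0]<40)&(abs(Y[...,1])<25);print("ears",Y[k].min(0),Y[k].max(0))
# ear outer face points (hole = gap)
k=(abs(Y[...,1]+20.5)<3)&(Z>32)&(Z<74)&(abs(Y[...,0])<35);print("face",k.sum(),Y[k].min(0),Y[k].max(0))
E
python3 g.py
```

```text
False
0.027470772935969365 [ 0.69327864 -0.19459302  0.03158553] [-2.12889869 -0.57664953  6.41324497]
26.6417 [ 0.60780156 -0.16496181  0.07082211] [-0.39  0.71  1.43 -0.    0.99 -0.53] [ 0.26204301  0.60062022 -1.3968203 ]
tcp yoke [   0.6737771  -150.41945509]
-150 1191 x -25.0 24.9 zmax 65.0 ymax -140.0
-140 1477 x -20.6 19.9 zmax 65.0 ymax -130.0
-130 1305 x -15.2 14.4 zmax 57.3 ymax -120.0
-120 581 x -7.7 6.1 zmax 56.9 ymax -110.0
-110 610 x -7.6 6.4 zmax 56.8 ymax -100.0
-100 638 x -7.4 6.3 zmax 56.9 ymax -90.0
-90 649 x -7.3 6.2 zmax 56.9 ymax -80.1
-80 675 x -7.3 6.1 zmax 57.0 ymax -70.0
-70 633 x -7.2 6.6 zmax 56.7 ymax -60.0
-60 341 x -5.8 5.2 zmax 55.2 ymax -51.2Traceback (most recent call last):
  File "g.py", line 19, in <module>
    k=(abs(Z-80)<7)&(Y[...,0]>-30)&(Y[...,0]<40)&(abs(Y[...,1])<25);print("ears",Y[k].min(0),Y[k].max(0))
                                                                                 ~~~~~~~~^^^
    return umr_minimum(a, axis, None, out, keepdims, initial, where)
ValueError: zero-size array to reduction operation minimum which has no identity
```

View pics/wi.png

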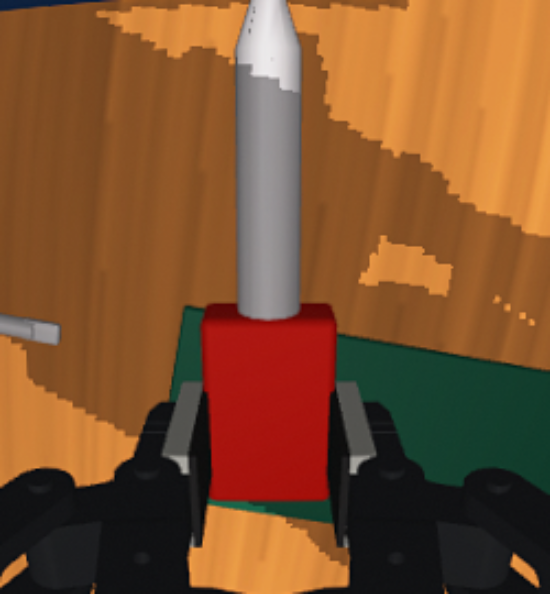

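The pin is level in the grip: shank top at 57.0, so the axis is at 50.0 mm. The camera and TCP disagree by about 1.1 mm in tool y, the same as with the clamp, so that's a camera bias. I'll check the ears' x against the earlier views from other yaws, offline.

```bash
cat > k.py <<'E'
import numpy as np
a=np.deg2rad(8);R=np.array([[np.cos(a),-np.sin(a)],[np.sin(a),np.cos(a)]]);o=np.array([.5862,-.0161])
for f in ("wh","wp","wi"):
    P=np.load(f+".npz")["P"];Y=(P[...,:2]-o)@R*1000;Z=P[...,2]*1000
    k=(Z>77)&(Z<88)&(abs(Y[...,0]-5)<40)&(abs(Y[...,1])<28)
    for nm,kk in (("lip+",k&(Y[...,1]>3)),("lip-",k&(Y[...,1]<-3)),("guard",(abs(Z-110)<1.5)&(abs(Y[...,1]-66)<8)&(abs(Y[...,0])<50))):
        if kk.sum()>20: print(f,nm,kk.sum(),np.percentile(Y[kk],[.5,99.5],axis=0).round(1).tolist(),"z",Z[kk].max().round(1))
    k=(abs(Y[...,1]+20)<4)&(Z>33)&(Z<74)&(abs(Y[...,0]-5)<40)
    if k.sum()>20: print(f,"face",k.sum(),np.percentile(Y[k],[.5,50,99.5],axis=0).round(1).tolist())
    # clamp body top ends
    k=(abs(Z-70)<1.5)&(Y[...,0]<-30)&(Y[...,0]>-145)&(abs(Y[...,1])<22)
    if k.sum()>20: print(f,"body",k.sum(),np.percentile(Y[k],[.5,99.5],axis=0).round(1).tolist())
E
python3 k.py
```

```text
wh lip+ 1161 [[-21.9, 10.1], [31.5, 18.6]] z 87.7
wh lip- 1310 [[-22.0, -19.3], [31.4, -10.0]] z 87.8
wh guard 1328 [[-39.5, 63.2], [39.3, 69.7]] z 111.5
wp lip+ 676 [[-22.4, 8.5], [31.4, 18.8]] z 87.8
wp lip- 208 [[-22.3, -19.9], [31.0, -11.5]] z 87.5
wp guard 359 [[-39.3, 62.1], [38.8, 69.8]] z 111.4
wp face 1042 [[-22.5, -21.8], [4.5, -20.6], [31.2, -16.3]]
wp body 2296 [[-131.4, -15.7], [-33.8, 13.8]]
wi face 662 [[-21.8, -21.6], [6.5, -20.8], [31.5, -20.0]]
wi body 388 [[-133.8, -15.8], [-99.3, -4.6]]
```

```bash
cat > m.py <<'E'
from h import *
a=np.deg2rad(8);R=np.array([[np.cos(a),-np.sin(a)],[np.sin(a),np.cos(a)]]);o=np.array([.5862,-.0161])
q2=down(np.deg2rad(98)); t=o+R@[-.0003,-.126]
r.move_straight([*t,.0685],q2,speed=.1); r.hold(.2)
p,P,s=snap("wrist");print(s["time_s"],"tcp yoke",(s["eef_pos"][:2]-o)@R*1000,s["eef_pos"][2])
Y=(P[...,:2]-o)@R*1000;Z=P[...,2]*1000
for lo in range(-95,-25,10):
    k=(Y[...,1]>lo)&(Y[...,1]<lo+10)&(abs(Y[...,0])<12)&(Z>46)&(Z<60);x=Y[k]
    if k.any(): print(lo,"x",x[:,0].min().round(1),x[:,0].max().round(1),"zmax",np.percentile(Z[k],98).round(1),"ymax",x[:,1].max().round(1))
for n,k in (("face",(abs(Y[...,1]+20.5)<2.5)&(Z>45)&(Z<74)&(abs(Y[...,0]-5)<40)),("lips",(Z>77)&(Z<88)&(abs(Y[...,0]-5)<40)&(abs(Y[...,1])<28))):
    if k.any(): print(n,k.sum(),np.percentile(Y[k],[.5,50,99.5],axis=0).round(1).tolist())
cv2.imwrite("pics/wj.png",cv2.resize(cv2.cvtColor(p,4)[0:220,150:350],None,fx=2.7,fy=2.7))
E
python3 m.py
```

```text
27.2833 tcp yoke [  -0.23134909 -126.26553791] 0.0685370480600987
-95 x -8.6 5.1 zmax 54.6 ymax -85.0
-85 x -8.5 5.4 zmax 54.7 ymax -75.0
-75 x -8.4 5.4 zmax 54.6 ymax -65.0
-65 x -8.3 5.3 zmax 54.7 ymax -55.2
-55 x -8.2 5.2 zmax 54.6 ymax -45.0
-45 x -8.1 5.7 zmax 54.7 ymax -35.0
-35 x -6.8 3.8 zmax 52.6 ymax -27.1
face 1830 [[-22.0, -21.3], [6.6, -20.7], [31.5, -18.2]]
lips 2442 [[-22.0, -19.4], [4.2, -16.8], [31.4, -10.4]]
```

View pics/wj.png

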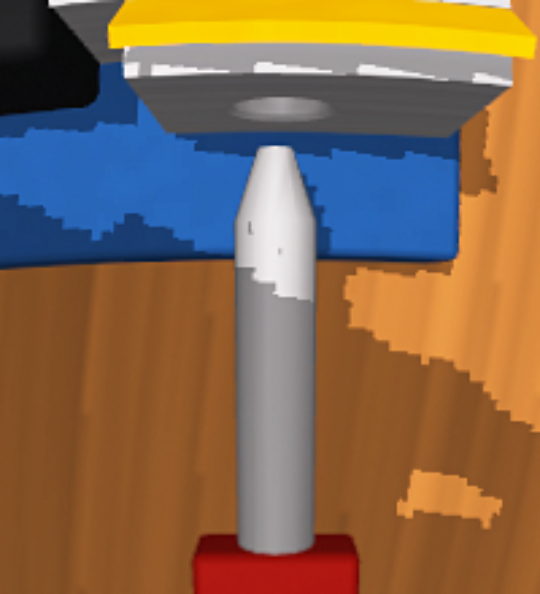

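This view shows the tip at (276,148) and the hole at (281,108), so the pin is about 1 mm low in x. By depth it needs +1.1 mm in x and +2.4 mm in z. I'll correct that and insert under a force limit.

```bash
cat > n.py <<'E'
from h import *
a=np.deg2rad(8);R=np.array([[np.cos(a),-np.sin(a)],[np.sin(a),np.cos(a)]]);o=np.array([.5862,-.0161])
q2=down(np.deg2rad(98)); x=.0008
def go(y,sp,f):
    t=o+R@[x,y]; h=r.move_straight([*t,.0709],q2,speed=sp,max_force=f); s=r.read_state()
    print(y,h,s["time_s"],"tcp yoke",((s["eef_pos"][:2]-o)@R*1000).round(2),s["eef_pos"][2].round(4),"F",(R.T@s["contact_force"][:2]).round(1),s["contact_force"][2].round(1),s["grip_width"].round(4)); return h
go(-.126,.05,None)
for y in (-.105,-.08,-.055,-.047):
    if go(y,.05,15): break
E
python3 n.py
```

```text
Traceback (most recent call last):
  File "n.py", line 7, in <module>
    go(-.126,.05,None)
    ~~^^^^^^^^^^^^^^^^
  File "n.py", line 6, in go
    print(y,h,s["time_s"],"tcp yoke",((s["eef_pos"][:2]-o)@R*1000).round(2),s["eef_pos"][2].round(4),"F",(R.T@s["contact_force"][:2]).round(1),s["contact_force"][2].round(1),s["grip_width"].round(4)); return h
                                                                                                                                                                              ^^^^^^^^^^^^^^^^^^^^^
AttributeError: 'float' object has no attribute 'round'
```

```bash
sed -i 's/s\["grip_width"\].round(4)/s["grip_width"]/' n.py; python3 n.py
```

```text
-0.126 False 27.8333 tcp yoke [   0.75 -126.01] 0.0708 F [-0.2 -0.4] -1.6 0.027077779054384844
-0.105 False 28.4 tcp yoke [   0.92 -104.7 ] 0.071 F [-0.3 -0.1] -1.8 0.027143273623370063
-0.08 False 29.05 tcp yoke [  0.89 -79.89] 0.071 F [0.2 0.2] -1.2 0.026985782377142796
-0.055 False 29.7 tcp yoke [  0.89 -54.88] 0.071 F [0.7 0.8] -0.2 0.02705819249134222
-0.047 True 29.9167 tcp yoke [  0.97 -49.94] 0.0709 F [ 0.6 -3. ] 0.4 0.02726860649362415
```

It went through with under 1 N of side force and stopped at -49.9, where the shoulder was expected to touch. Now I'll release, retreat and check.

```bash
cat > v.py <<'E'
from h import *
a=np.deg2rad(8);R=np.array([[np.cos(a),-np.sin(a)],[np.sin(a),np.cos(a)]]);o=np.array([.5862,-.0161])
q2=down(np.deg2rad(98)); t=o+R@[.0008,-.0497]
command_gripper(.055); r.hold(.2)
r.move_straight([*t,.20],q2,speed=.2)
t=o+R@[0,-.10]; r.move_straight([*t,.22],q2,speed=.2); r.hold(.3)
p,P,s=snap("wrist");print(s["time_s"],s["contact_force"])
cv2.imwrite("pics/wv.png",cv2.resize(cv2.cvtColor(p,4)[60:280,140:380],None,fx=2.5,fy=2.5))
Y=(P[...,:2]-o)@R*1000;Z=P[...,2]*1000;H=hsv(p);h,ss,v=[H[...,i].astype(int) for i in range(3)]
red=((h<6)|(h>172))&(ss>120)&(abs(Y[...,0])<40)&(abs(Y[...,1]+45)<45)&(Z>40)
def st(n,k):
    if k.any(): print(n,k.sum(),"z",np.median(Z[k]).round(1),np.percentile(Y[k],[.5,50,99.5],axis=0).round(1).tolist())
st("head",red&(Z>52)); st("tip",(abs(Y[...,0])<12)&(Y[...,1]>21)&(Y[...,1]<58)&(Z>45)&(Z<62))
st("lips",(Z>77)&(Z<88)&(abs(Y[...,0]-5)<40)&(abs(Y[...,1])<28)); st("clamp body",(abs(Z-70)<3)&(Y[...,0]<-36)&(Y[...,0]>-145)&(abs(Y[...,1])<22)); st("tongue",(abs(Z-68)<2)&(abs(Y[...,0])<20)&(abs(Y[...,1])<7.5))
E
python3 v.py
```

```text
32.0167 [ 0.67685711  0.36691839 -1.18072744]
head 1519 z 55.3 [[-13.7, -88.7], [0.6, -44.8], [15.1, -21.9]]
tip 309 z 53.8 [[-6.1, 24.0], [0.5, 33.9], [7.2, 48.8]]
lips 1385 z 83.4 [[-22.1, -18.7], [4.6, 10.1], [31.5, 18.6]]
clamp body 3136 z 70.1 [[-133.2, -15.2], [-81.7, -0.4], [-36.7, 14.6]]
tongue 572 z 68.1 [[-19.9, -5.8], [-1.3, 0.0], [16.5, 6.3]]
```

View pics/wv.png

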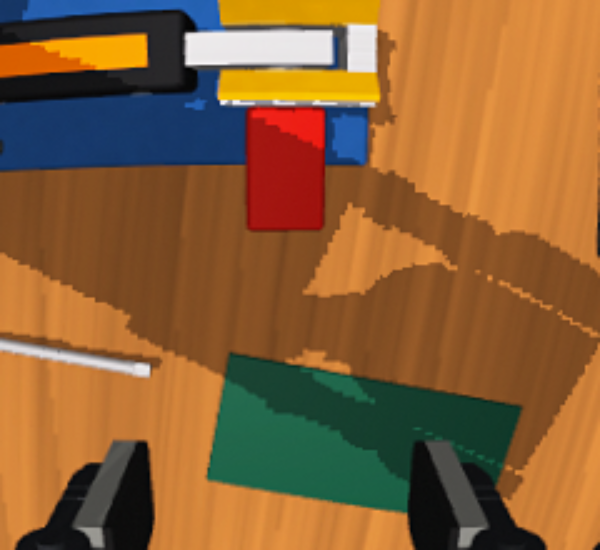

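The view shows the red head flat against the near ear at (286,108) and the tongue between the lips. The shoulder is at about y=-21.5 mm, the tip at +48.8, and the axis at about 48.3 mm height. The gripper is clear, so I'm handing in.

```bash
python3 -c "
from workcell import r
r.finish_job();print(r.read_state()['time_s'])"
```

```text
the job is handed in; nothing more can be done
the job is handed in; nothing more can be done
```

The clamp is on the jig with its tongue between the ears, and the red-headed pin is pushed through from the side away from the guard. I put the pin down on the green pad and took it again by its head. The job is handed in, at about 32 s of the 72 s allowed. The hand-in gives no verdict.

**Last checks (wrist camera, gripper open and clear):**

| Check | Measured | Required or nominal |
|---|---|---|
| Clamp top above bench | 70.1 mm, level | 70 mm |
| Tongue end, yoke x | about +16.5 mm | +17 mm |
| Pin shoulder, yoke y | -21.9 mm from the head edge, about -21.2 mm from the tip | -24.5 to -17 mm |
| Pin tip, yoke y | +48.8 mm | above +40 mm |
| Pin, yoke x | about +0.6 mm | within ±5 mm |
| Pin axis height at the head | about 48.3 mm (drooped about 2 mm in the hole clearance on release) | 45 to 55 mm |

**What disagreed or was not checked:**
- **Camera against tool position:** they differed by about 1.1 mm sideways. I aligned the pin by the same-view camera reading, and it went in with under 1 N of side force until the shoulder touched.
- **Shoulder contact:** the two shoulder readings leave a possible gap of 0.7 to 1.4 mm to the ear face, inside the 4 mm allowed.
- **Bystanders:** I did not re-measure the socket, screwdriver, tin and iron at the end. No move stopped on an unexpected contact.

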